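Load the milling machine's carrier rack in setup order

ROBOT

A 6-joint arm with a two-finger parallel gripper is mounted at the origin on the work surface. World frame = base frame: x ahead of the robot, y to its left, z up, the work surface at z = 0. Lengths are in m, angles in rad, forces in N, time in s.
With the tool pointing down it reaches from about 0.425 to 0.95 m from the base axis. Payload 3.5 kg.
Tool frame: the origin (TCP) lies between the finger pads; the fingertips stand 19 mm ahead of it and the grasp point (between the pads) is the TCP; z points along the fingers, y is the line along which they close (so a half turn about z gives the same grasp; the last joint's range is limited). The gripper opens to 85 mm and grips with 20 to 120 N. Pads are 22 mm wide; open, the fingers measure 114 mm over their backs; the gripper's body (76 mm by 85 mm) begins 54 mm behind the grasp point. The pads swing forward as they close: fully open they stand 13 mm farther back than shut.
Start: joints at [-1.475, 0.286, 1.577, -0, 1.279, -0.15], TCP at [0.164, -0.655, 0.25] pointing down, gripper open.
Joint ranges: [-2.77, 2.77], [-0.9, 2.22], [0.21, 2.48], [-1.53, 4.67], [0.24, 2.81], [-2.84, 2.84]. Speed limits (rad/s): [2.79, 2.79, 3.14, 3.14, 3.14, 3.14].

INTERFACE

Orientations are given as a unit quaternion [x, y, z, w].
In Python, from plant import get_state, cams, ctrl gives the robot as it stands. The module is installed in compiled form; this text tells all that it offers.
- The arm moves only by the tool jog_arm, never from a script. Its argument "deltas" is text: rows parted by semicolons, each of 6 numbers parted by spaces: the shift along the world's x, y, z normalised to -1 to 1, where 1 is 0.02 m, then the turn, a rotation vector about the world's x, y, z normalised to -1 to 1, where 1 is 0.1 rad. In form: x y z ax ay az; .... A call has 1 to 20 rows; each row shifts and turns the commanded pose from where the row before left it; what a row does not reach is not made up. A row lasts 1/8 s, in which the tool goes at most 62.5 mm and 10.7 degrees, less where a joint would pass 70% of its speed; a pose out of reach is approached as far as the arm can. A call with a number of a shift or a turn outside -1 to 1 is refused whole. A call with a gripper value outside its range is refused whole. "gripper" is the opening, from 0 (shut) to 1 (fully open), set as the call begins (left out, the last holds). The fingers move at their own pace and stop on an object; "squeeze" is the grip in N (left out, the last holds). Time passes only in rows, so rows that do not move let the fingers close. It gives the time, the measured TCP pose, the force, the opening and the grip force at its end, in the units of the state.
- get_state(): the state, without advancing time (a new reading comes with each control period).
- cams.read_camera(name): name is "side" or "top" or "wrist"; returns a dict with "color" (400x640x3 uint8, blue, green, red), "vfov" (degrees; the focal length in pixels is half the picture's height over the tangent of half this angle, whatever the lens; pixels are square), "cx", "cy" (the principal point, pixels), "rvec" (rotation vector, rad) and "tvec" (3), from world to camera coordinates, as OpenCV has them. Camera axes: x right, y down, z forward; pixel columns grow to the right and rows downward; lengths in m; the calibration is good to about 2 mm. A picture is of the moment at which its call begins. There is no depth.
- ctrl.sign_off(): hands the job in; it is judged then, once.
The state is a dict: "time": time; "qpos": joint angles; "dq": joint speeds; "joint_efforts": joint torques, N m; "eef_pos": TCP position; "tcp_rot": TCP orientation; "contact_force": force on the tool from outside, world axes, zero at the start; "wrist_torque": the same for the moment, N m; "opening": opening from 0.0 (shut) to 1.0 (fully open); "finger_force": force on a finger pad.
Only numpy, scipy, OpenCV 4.12 (cv2) and the standard library are available. Lean on these libraries where they do the work, as an engineer would, in place of code of your own. Each camera call takes 0.05 s, during which the arm holds its last target. There are 200 camera calls.

TASK

Move the four milling tools from the setup rack to the empty carrier rack, keeping them in the same order: the leftmost tool goes to the leftmost pocket, and so on along the row. Lower each one cone-down until it sits fully home and upright in its pocket; do not drop them in.

Things in the scene. Friction and masses are not known exactly. Their poses are not given: they have to be found in the camera images.
- end_mill: End mill in a steel collet holder, round, 0.45 kg: neck 29 mm across to +41 mm, dark nut 34 mm across at +41 to +60 mm, 10 mm cutter to +86 mm. Origin: on the axis at the flange's underside, which rests on the pocket rim; z up. Below it: cone 32 to 18 mm across, 48 mm long, then a stud to -64 mm. Flange 46 mm across, 0 to 19 mm. Grasp at +50 mm.
- face_mill: Face mill, round, 0.7 kg, the widest and bluntest tool: dark steel head 50 mm across at +31 to +66 mm, flat on top. Origin: on the axis at the flange's underside, which rests on the pocket rim; z up. Below it: cone 32 to 18 mm across, 48 mm long, then a stud to -64 mm. Flange 46 mm across, 0 to 19 mm. Grasp at +50 mm.
- drill_chuck: Drill chuck, round, 0.6 kg: ribbed grey sleeve 36 mm across at +24 to +62 mm, steel nose to +72 mm, 6 mm drill to +90 mm. Origin: on the axis at the flange's underside, which rests on the pocket rim; z up. Below it: cone 32 to 18 mm across, 48 mm long, then a stud to -64 mm. Flange 46 mm across, 0 to 19 mm. Grasp at +50 mm.
- probe: Touch probe, round, 0.5 kg: pale aluminium housing 42 mm across at +26 to +60 mm, black nose, thin stylus with a small red ball to +90 mm. Origin: on the axis at the flange's underside, which rests on the pocket rim; z up. Below it: cone 32 to 18 mm across, 48 mm long, then a stud to -64 mm. Flange 46 mm across, 0 to 19 mm. Grasp at +50 mm.
- end_mill_pot: Fixed pocket of the setup rack in which the end mill stands at the start (marks its old place in the row): black plastic block 66 x 72 x 14 mm, 36 mm bore right through. Origin: centre of the bore at the top face, z up.
- face_mill_pot: Fixed pocket of the setup rack in which the face mill stands at the start (marks its old place in the row): black plastic block 66 x 72 x 14 mm, 36 mm bore right through. Origin: centre of the bore at the top face, z up.
- drill_chuck_pot: Fixed pocket of the setup rack in which the drill chuck stands at the start (marks its old place in the row): black plastic block 66 x 72 x 14 mm, 36 mm bore right through. Origin: centre of the bore at the top face, z up.
- probe_pot: Fixed pocket of the setup rack in which the probe stands at the start (marks its old place in the row): black plastic block 66 x 72 x 14 mm, 36 mm bore right through. Origin: centre of the bore at the top face, z up.
- setup_rack: Fixed grey steel rack, 74 mm deep (x), 342 mm long (y), holding the four tools in a row. Origin: under its centre on the bench; x away from the robot, y along the row to the robot's left, z up. Pockets at x = 0, y = +112.5, +37.5, -37.5, -112.5 mm, rims at z = 85 mm. It stands before or behind the carrier rack; each is turned up to 7 degrees.
- carrier_rack: Fixed like rack, empty, a handle on each end (368 mm long). Origin, axes and pocket places as for the setup rack: x = 0, y = +112.5, +37.5, -37.5, -112.5 mm, rims at z = 85 mm, 36 mm bores through 14 mm. The cone centres itself to 2 mm and stops with the flange on the rim. To pass over others, carry a tool with its flange 165 mm or more above the rims.

How it is judged:
At the end, for the whole second after the job is handed in: Each tool stands in the carrier pocket with the same place in the row, from the left (+y), as its old pocket in the setup rack: axis within 8 mm of the pocket's along and across the row, flange within 4 mm of the rim's height, upright within 0.1 rad, let go and at rest (((y of end_mill_pot in the frame of setup_rack between 0.1025 and 0.1225 m and y of end_mill in the frame of carrier_rack between 0.1045 and 0.1205 m) or (y of end_mill_pot in the frame of setup_rack between 0.0275 and 0.0475 m and y of end_mill in the frame of carrier_rack between 0.0295 and 0.0455 m) or (y of end_mill_pot in the frame of setup_rack between -0.0475 and -0.0275 m and y of end_mill in the frame of carrier_rack between -0.0455 and -0.0295 m) or (y of end_mill_pot in the frame of setup_rack between -0.1225 and -0.1025 m and y of end_mill in the frame of carrier_rack between -0.1205 and -0.1045 m)) and x of end_mill in the frame of carrier_rack between -0.008 and 0.008 m and z of end_mill in the frame of carrier_rack between 0.081 and 0.089 m and angle between each of end_mill, face_mill, drill_chuck, probe's own z axis and vertical below 0.1 rad and linear speed of each of end_mill, face_mill, drill_chuck, probe below 0.02 m/s and angular speed of each of end_mill, face_mill, drill_chuck, probe below 0.2 rad/s and contact force between the fingers and end_mill below 0.05 N and ((y of face_mill_pot in the frame of setup_rack between 0.1025 and 0.1225 m and y of face_mill in the frame of carrier_rack between 0.1045 and 0.1205 m) or (y of face_mill_pot in the frame of setup_rack between 0.0275 and 0.0475 m and y of face_mill in the frame of carrier_rack between 0.0295 and 0.0455 m) or (y of face_mill_pot in the frame of setup_rack between -0.0475 and -0.0275 m and y of face_mill in the frame of carrier_rack between -0.0455 and -0.0295 m) or (y of face_mill_pot in the frame of setup_rack between -0.1225 and -0.1025 m and y of face_mill in the frame of carrier_rack between -0.1205 and -0.1045 m)) and x of face_mill in the frame of carrier_rack between -0.008 and 0.008 m and z of face_mill in the frame of carrier_rack between 0.081 and 0.089 m and contact force between the fingers and face_mill below 0.05 N and ((y of drill_chuck_pot in the frame of setup_rack between 0.1025 and 0.1225 m and y of drill_chuck in the frame of carrier_rack between 0.1045 and 0.1205 m) or (y of drill_chuck_pot in the frame of setup_rack between 0.0275 and 0.0475 m and y of drill_chuck in the frame of carrier_rack between 0.0295 and 0.0455 m) or (y of drill_chuck_pot in the frame of setup_rack between -0.0475 and -0.0275 m and y of drill_chuck in the frame of carrier_rack between -0.0455 and -0.0295 m) or (y of drill_chuck_pot in the frame of setup_rack between -0.1225 and -0.1025 m and y of drill_chuck in the frame of carrier_rack between -0.1205 and -0.1045 m)) and x of drill_chuck in the frame of carrier_rack between -0.008 and 0.008 m and z of drill_chuck in the frame of carrier_rack between 0.081 and 0.089 m and contact force between the fingers and drill_chuck below 0.05 N and ((y of probe_pot in the frame of setup_rack between 0.1025 and 0.1225 m and y of probe in the frame of carrier_rack between 0.1045 and 0.1205 m) or (y of probe_pot in the frame of setup_rack between 0.0275 and 0.0475 m and y of probe in the frame of carrier_rack between 0.0295 and 0.0455 m) or (y of probe_pot in the frame of setup_rack between -0.0475 and -0.0275 m and y of probe in the frame of carrier_rack between -0.0455 and -0.0295 m) or (y of probe_pot in the frame of setup_rack between -0.1225 and -0.1025 m and y of probe in the frame of carrier_rack between -0.1205 and -0.1045 m)) and x of probe in the frame of carrier_rack between -0.008 and 0.008 m and z of probe in the frame of carrier_rack between 0.081 and 0.089 m and contact force between the fingers and probe below 0.05 N); the robot touches nothing.
It fails at once if the end mill is dropped (falls free of the fingers faster than 0.6 m/s, a drop of about 18 mm) (linear speed of end_mill above 0.6 m/s and contact force between the fingers and end_mill below 0.05 N).
It fails at once if the face mill is dropped (falls free of the fingers faster than 0.6 m/s, a drop of about 18 mm) (linear speed of face_mill above 0.6 m/s and contact force between the fingers and face_mill below 0.05 N).
It fails at once if the drill chuck is dropped (falls free of the fingers faster than 0.6 m/s, a drop of about 18 mm) (linear speed of drill_chuck above 0.6 m/s and contact force between the fingers and drill_chuck below 0.05 N).
It fails at once if the probe is dropped (falls free of the fingers faster than 0.6 m/s, a drop of about 18 mm) (linear speed of probe above 0.6 m/s and contact force between the fingers and probe below 0.05 N).
It also fails if it takes over 112 s, if anything falls off the work surface, if the arm or the gripper's body presses on something with over 40 N, if the wrist force passes 120 N, or if a joint passes its speed limit or range.

## Working session

There is one attempt and no reset: what is moved stays moved. The work goes in short steps, Python scripts to look and compute and a tool call to move; the robot and the scene stay as the last step left them, time stands still between calls to the robot, and variables do not carry over. Pictures are saved under pics/ and viewed, at most 14 in all, crops included, and the job is handed in when it is done.

Besides the shell and the picture viewer there is one more tool, called after "Emit:" as name(argument=value, ...), one argument or row to a line, values as JSON. jog_arm: Moves the arm, as the interface text tells. Its arguments: {"type":"object","properties":{"deltas":{"type":"string"},"gripper":{"type":"number"},"squeeze":{"type":"number"}},"required":["deltas"]}

```bash
mkdir -p pics; cat > h.py <<'E'
import numpy as np, cv2
from plant import get_state, cams, ctrl
def cam(n):
    c=cams.read_camera(n); R,_=cv2.Rodrigues(np.array(c['rvec'],float)); c['R']=R; c['t']=np.array(c['tvec'],float).ravel()
    c['f']=200/np.tan(np.radians(c['vfov'])/2); c['o']=-R.T@c['t']; return c
def ray(c,u,v):
    d=c['R'].T@np.array([(u-c['cx'])/c['f'],(v-c['cy'])/c['f'],1]); return d/np.linalg.norm(d)
def onz(c,u,v,z):
    d=ray(c,u,v); return c['o']+d*(z-c['o'][2])/d[2]
def proj(c,p):
    q=c['R']@np.array(p)+c['t']; return c['f']*q[:2]/q[2]+[c['cx'],c['cy']]
def tri(rs):
    A=0;b=0
    for o,d in rs:
        P=np.eye(3)-np.outer(d,d);A=A+P;b=b+P@o
    return np.linalg.solve(A,b)
E
python3 - <<'E'
from h import *
s=get_state();print(s)
for n in ['top','side','wrist']:
    c=cam(n);cv2.imwrite(f'pics/{n}0.png',c['color']);print(n,c['f'],c['cx'],c['cy'],c['o'],c['R'][2])
E
```

```text
{'time': 0.0, 'qpos': array([-1.47497320e+00,  2.87192282e-01,  1.57820002e+00, -1.41999495e-05,
        1.27858118e+00, -1.49994218e-01]), 'dq': array([-0.00158098,  0.00097896, -0.00021531, -0.00176012,  0.00206784,
       -0.00230462]), 'joint_efforts': array([ 1.19680622e-03, -4.05983198e+01, -2.92626733e+01, -9.68571408e-05,
        5.85433198e-03, -4.80337157e-07]), 'eef_pos': array([ 0.1642303 , -0.65407892,  0.24891691]), 'tcp_rot': array([ 9.92455278e-01,  1.22601405e-01,  2.54450822e-05, -1.19016420e-03]), 'contact_force': array([-0.3931106 , -0.18408496, -0.73126864]), 'wrist_torque': array([-0.00384121, -0.03210125,  0.04507833]), 'finger_force': 0.0, 'opening': 0.9965180002248227}
top 371.246440210763 325.6109493122423 205.08370346689534 [ 0.44646637 -0.0421283   0.7353326 ] [ 0.1596254   0.04361628 -0.98621364]
side 508.41482096497066 307.003084814578 194.01968478018156 [0.39842315 0.51538319 0.66945368] [ 0.20256984 -0.65149373 -0.73110969]
wrist 283.05678070426666 315.7805691051721 203.13865952827695 [ 0.23165785 -0.63693383  0.37368644] [-0.26569599 -0.06463887 -0.96188745]
```

View pics/top0.png

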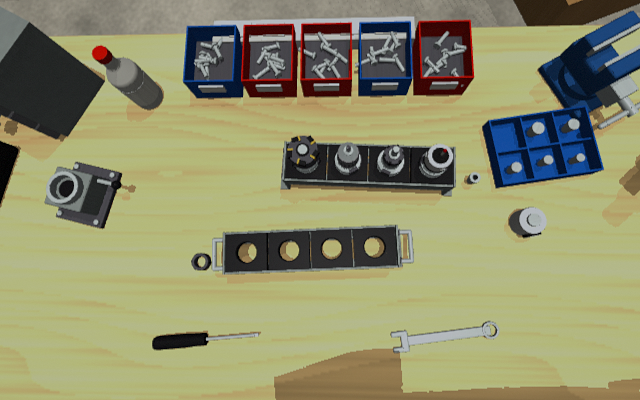

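View pics/side0.png

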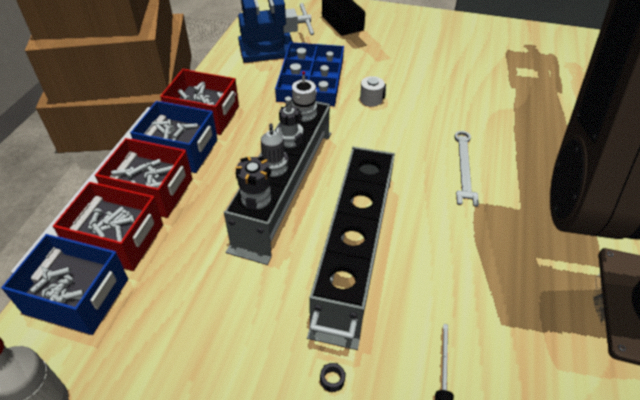

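The top view shows the setup rack behind, holding from left to right: face mill (302,153), drill chuck (348,160), end mill (391,160) and probe (437,158). The empty carrier is in front, with bores at about (247,252), (290,250), (332,248) and (374,246). The side view shows the same four tools and the bores at (342,280), (352,237), (361,201) and (370,170).

```bash
python3 - <<'E'
from h import *
C={}
seeds={'top':{'car':[(268,265),(262,240)],'set':[(326,170),(415,175)]},'side':{'car':[(346,258),(357,219)],'set':[]}}
for n in ['top','side']:
    c=cam(n);C[n]=c;g=c['color'].max(axis=2)
    m=(g<60).astype(np.uint8); k,l,st,_=cv2.connectedComponentsWithStats(cv2.morphologyEx(m,cv2.MORPH_CLOSE,np.ones((3,3))))
    for nm in ['car']:
        ids={l[v,u] for u,v in seeds[n][nm]};print(n,nm,ids,[st[i] for i in ids])
    # bores: wood-coloured blobs within hull of black comp
    i=max(ids,key=lambda i:st[i][4] if i else 0); cn=max(cv2.findContours((l==i).astype(np.uint8),0,2)[0],key=cv2.contourArea)
    h=cv2.convexHull(cn); r=cv2.approxPolyDP(h,6,True)[:,0]; print(n,'quad',r.tolist(),cv2.minAreaRect(cn))
    C[n]['quad']=r
    inn=np.zeros_like(m);cv2.fillConvexPoly(inn,h,1);inn=cv2.erode(inn,np.ones((5,5)))
    kk,ll,ss,cc=cv2.connectedComponentsWithStats(((g>90)&(inn>0)).astype(np.uint8))
    for j in range(1,kk):
        if ss[j][4]>60: print(n,cc[j],ss[j], onz(c,*cc[j],.085),onz(c,*cc[j],.071))
np.save('x.npy',0)
E
```

```text
top car {np.int32(126)} [array([ 225,  226,  173,   46, 5156], dtype=int32)]
top quad [[395, 226], [397, 264], [225, 271], [225, 235]] ((310.3797607421875, 249.2863311767578), (38.27156448364258, 172.67274475097656), 87.20729064941406)
top [373.61437908 246.77124183] [364 237  20  20 306] [ 0.47849225 -0.09726353  0.085     ] [ 0.47918168 -0.09845045  0.071     ]
top [331.26498423 248.53312303] [322 239  20  20 317] [ 0.47505452 -0.02378738  0.085     ] [ 0.47566995 -0.02339255  0.071     ]
top [289.06101695 250.46101695] [280 241  19  20 295] [0.47130132 0.05003489 0.085     ] [0.47183596 0.05201893 0.071     ]
top [247.20071685 252.3046595 ] [238 243  19  20 279] [0.46766799 0.12385437 0.085     ] [0.46812441 0.12742756 0.071     ]
side car {np.int32(164)} [array([ 313,  149,   79,  157, 5833], dtype=int32)]
side quad [[354, 149], [391, 155], [360, 305], [313, 294]] ((355.35296630859375, 225.5882568359375), (48.9921989440918, 155.22280883789062), 14.03624439239502)
side [361.52284264 201.43147208] [352 195  20  13 197] [ 0.47475288 -0.01410899  0.085     ] [ 0.47658129 -0.02679245  0.071     ]
side [353.04219409 237.69198312] [343 231  21  14 237] [0.47104947 0.05894935 0.085     ] [0.47278916 0.04801594 0.071     ]
side [342.50152905 279.75229358] [330 271  25  18 327] [0.46820086 0.13347564 0.085     ] [0.46987232 0.12432743 0.071     ]
```

```bash
python3 - <<'E'
import cv2
a=cv2.imread('pics/top0.png')[125:280,190:470];cv2.imwrite('pics/topc.png',cv2.resize(a,None,fx=2.8,fy=2.8,interpolation=cv2.INTER_CUBIC))
a=cv2.imread('pics/side0.png')[70:350,200:410];cv2.imwrite('pics/sidec.png',cv2.resize(a,None,fx=2.1,fy=2.1,interpolation=cv2.INTER_CUBIC))
E
```

```text
(no output)
```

View pics/topc.png

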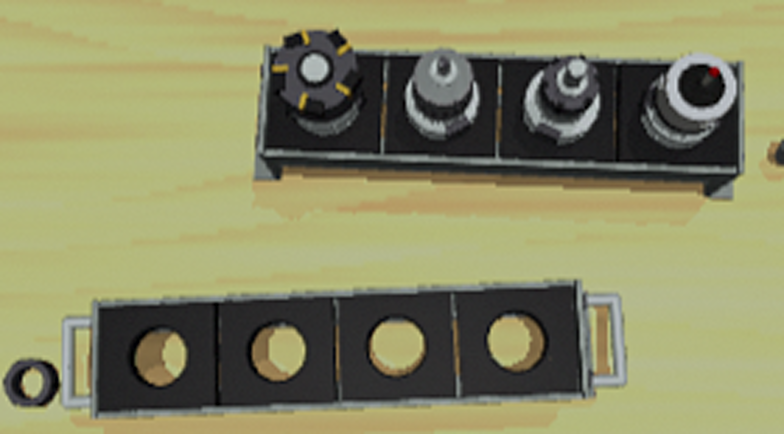

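View pics/sidec.png

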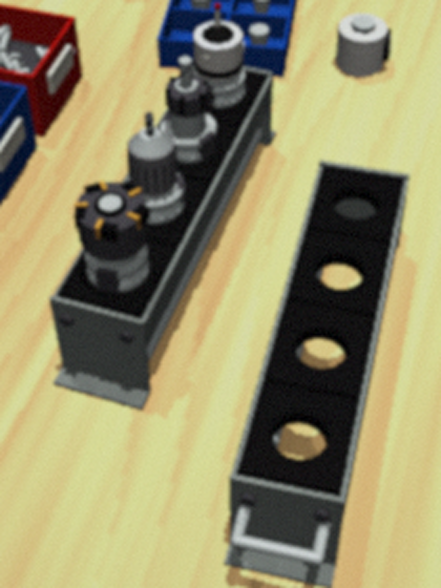

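The top crop confirms the rim circles: carrier bores at about (160,355), (278,350), (397,346) and (515,341) in the crop. The side crop shows that all four tools stand upright. I'll now swing over the racks to look with the wrist camera.

Emit:
jog_arm(
  deltas="0.62 0.97 0.16 0 0 0.43;0.62 0.97 0.16 0 0 0.43;0.62 0.97 0.16 0 0 0.43;0.62 0.97 0.16 0 0 0.43;0.62 0.97 0.16 0 0 0.43;0.62 0.97 0.16 0 0 0.43;0.62 0.97 0.16 0 0 0.43;0.62 0.97 0.16 0 0 0.43;0.62 0.97 0.16 0 0 0.43;0.62 0.97 0.16 0 0 0.43;0.62 0.97 0.16 0 0 0.43;0.62 0.97 0.16 0 0 0.43;0.62 0.97 0.16 0 0 0.43;0.62 0.97 0.16 0 0 0.43;0.62 0.97 0.16 0 0 0.43;0.62 0.97 0.16 0 0 0.43;0.62 0.97 0.16 0 0 0.43;0.62 0.97 0.16 0 0 0.43;0.62 0.97 0.16 0 0 0.43;0.62 0.97 0.16 0 0 0.43",
  gripper=1,
)

```text
time: 2.75
eef_pos: [0.4128, -0.2653, 0.3146]
tcp_rot: [0.85, 0.526, 0.0, 0.0]
contact_force: [-0.3, 0.3, 0.3]
opening: 1.0
finger_force: 0.0
```

Emit:
jog_arm(
  deltas="0.62 0.97 0.16 0 0 0.43;0.62 0.97 0.16 0 0 0.43;0.62 0.97 0.16 0 0 0.43;0.62 0.97 0.16 0 0 0.43;0.62 0.97 0.16 0 0 0.43;0.62 0.97 0.16 0 0 0.43;0.62 0.97 0.16 0 0 0.43;0.62 0.97 0.16 0 0 0.43;0.62 0.97 0.16 0 0 0.43;0.62 0.97 0.16 0 0 0.43;0.62 0.97 0.16 0 0 0.43;0 0 0 0 0 0;0 0 0 0 0 0",
)

```text
time: 4.38
eef_pos: [0.5483, -0.0531, 0.3494]
tcp_rot: [0.704, 0.71, -0.0, -0.0]
contact_force: [-0.4, -1.1, 0.5]
opening: 1.003
finger_force: 0.0
```

```bash
python3 - <<'E'
from h import *
import pickle
c=cam('wrist');pickle.dump(c,open('w1.pkl','wb'));cv2.imwrite('pics/w1.png',c['color']);print(c['o'],get_state()['eef_pos'],get_state()['tcp_rot'])
for p in [(.478,-.097,.085),(.468,.124,.085)]:print(proj(c,p))
E
```

```text
[0.54808303 0.0167586  0.47395082] [ 0.54827057 -0.05344726  0.34934055] [ 7.04361915e-01  7.09840968e-01 -2.83155995e-04 -1.11953386e-04]
[266.47706488 204.81582071]
[251.14707465  30.4812951 ]
```

View pics/w1.png

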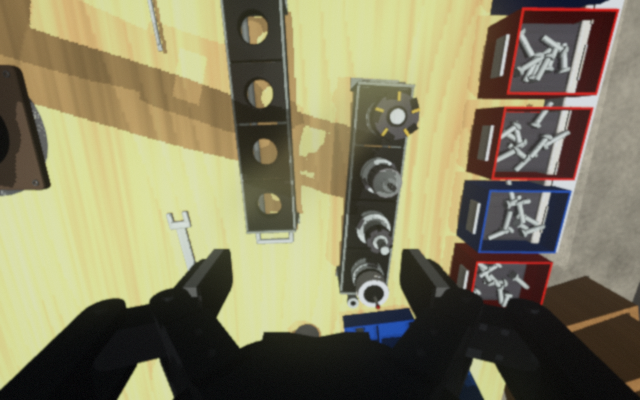

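The wrist view shows the carrier bores at about (255,27), (260,94), (264,151) and (269,204). The tools' tops are at the face mill (397,117), drill chuck (388,182), end mill (381,243) and probe (373,291). I'll take a second wrist view next.

Emit:
jog_arm(
  deltas="0 1 0 0 0 0;0 1 0 0 0 0;0 1 0 0 0 0;0 1 0 0 0 0;0 1 0 0 0 0;0 1 0 0 0 0;0 1 0 0 0 0;0 0 0 0 0 0;0 0 0 0 0 0",
)

```text
time: 5.55
eef_pos: [0.5487, 0.0866, 0.3495]
tcp_rot: [0.704, 0.71, -0.0, 0.0]
contact_force: [-0.2, -0.4, -0.4]
opening: 1.002
finger_force: 0.0
```

```bash
cat > m.py <<'E'
from h import *
import pickle
from scipy.spatial.transform import Rotation
def bore(c,p,z=.085,save=None):
    u,v=proj(c,p); r=22
    x0,y0=int(u)-r,int(v)-r
    if x0<0 or y0<0: return None
    g=c['color'].max(axis=2)[y0:y0+2*r,x0:x0+2*r]; g=cv2.resize(g,None,fx=4,fy=4,interpolation=cv2.INTER_CUBIC)
    m=(cv2.GaussianBlur(g,(0,0),2)>65).astype(np.uint8)
    cs=[k for k in cv2.findContours(m,0,1)[0] if cv2.pointPolygonTest(k,(4*r+0.,4*r+0.),True)>-20 and cv2.contourArea(k)>1500]
    if not cs: return None
    k=max(cs,key=cv2.contourArea)[:,0]; h=cv2.convexHull(k)[:,0]
    px=(h+.5)/4-.5+[x0,y0]
    w=np.array([onz(c,*q,z)[:2] for q in px]).astype(np.float32)
    (cx,cy),R=cv2.minEnclosingCircle(w)
    e=cv2.fitEllipse(w*1000)
    return np.round([cx*1000,cy*1000,R*1000,*e[0],*e[1]],1)
if __name__=='__main__':
    P=[(.4677,.125,.085),(.4713,.050,.085),(.475,-.024,.085),(.4785,-.098,.085)]
    t=cam('top');s=cam('side');w2=cam('wrist');pickle.dump(w2,open('w2.pkl','wb'));pickle.dump([t,s],open('ts.pkl','wb'));w1=pickle.load(open('w1.pkl','rb'))
    print(w2['o'])
    for n,c in [('top',t),('side',s),('w1',w1),('w2',w2)]:
        for p in P: print(n,bore(c,p))
    ims=[]
    for c,r in [(w1,(340,80,420,320)),(w2,None),(t,None)]:
        if r is None:
            a=proj(c,(.61,.0,.15)); r=(int(a[0])-40,int(a[1])-120,int(a[0])+40,int(a[1])+120) if c is w2 else (275,125,475,205)
        im=c['color'][max(r[1],0):r[3],r[0]:r[2]]; print(r)
        if c is t: im=cv2.rotate(im,cv2.ROTATE_90_CLOCKWISE)
        im=cv2.resize(im,None,fx=2.4,fy=2.4,interpolation=cv2.INTER_CUBIC); ims.append(np.pad(im,((0,600-im.shape[0]),(0,0),(0,0))))
    cv2.imwrite('pics/tools.png',np.hstack(ims))
E
python3 m.py
```

```text
[0.54852268 0.15605107 0.47407137]
top [467.8 123.1  18.4 468.  123.9  33.7  36.1]
top [471.2  49.7  18.6 471.2  49.6  35.9  36.7]Traceback (most recent call last):
  File "m.py", line 23, in <module>
    for p in P: print(n,bore(c,p))
                        ~~~~^^^^^
  File "m.py", line 16, in bore
    e=cv2.fitEllipse(w*1000)
cv2.error: OpenCV(4.12.0) /io/opencv/modules/imgproc/src/shapedescr.cpp:361: error: (-201:Incorrect size of input array) There should be at least 5 points to fit the ellipse in function 'fitEllipseNoDirect'
```

```bash
sed -i "s/    e=cv2.fitEllipse/    if len(w)<6: return None\n    e=cv2.fitEllipse/; s/    print(w2\['o'\])/    t['color']=cv2.imread('pics\/top0.png');s['color']=cv2.imread('pics\/side0.png');pickle.dump([t,s],open('ts.pkl','wb'));print(w2['o'])/" m.py; python3 m.py
```

```text
[0.54851774 0.155998   0.47412165]
top [467.6 122.8  17.9 467.9 123.7  33.1  35.5]
top [471.3  49.   18.3 471.6  49.7  34.6  36.2]
top [474.9 -24.   18.5 475.  -23.9  35.4  36.7]
top [478.3 -96.9  18.4 478.5 -97.1  34.8  36.3]
side [468.5 133.8  17.7 468.7 133.3  29.7  34.3]
side [471.4  60.4  16.9 471.7  59.2  28.   33.2]
side [474.6 -14.8  16.6 474.8 -14.2  28.   32.5]
side None
w1 [472.6 124.4  18.3 472.1 125.   32.6  36.2]
w1 [476.2  51.8  18.5 476.   52.1  35.1  36.8]
w1 [473.3 -32.6  37.3 475.7 -36.9  62.3  75. ]
w1 None
w2 [472.4 128.4  19.1 472.1 128.2  34.5  37.9]
w2 [469.6  51.   46.1 471.2  51.2  68.7 131.5]
w2 [478.5 -17.9  18.9 478.5 -18.7  32.4  36.4]
w2 [479.6 -87.5  13.9 479.  -86.6  17.5  27.6]
(340, 80, 420, 320)
(324, 132, 404, 372)
(275, 125, 475, 205)
```

View pics/tools.png

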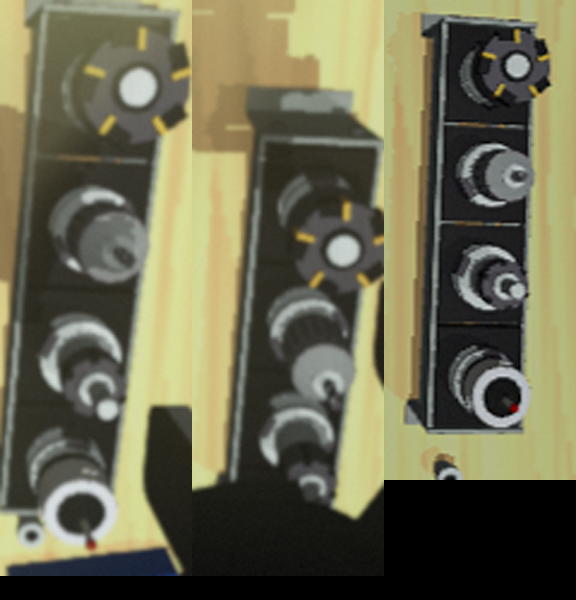

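The three panels (w1, w2, top) show clear top features. The face-mill disc is at (137,87), (343,250) and (518,65), the end-mill tip at (107,409) in w1, and the probe ring at (80,513) in w1. I'll triangulate these.

```bash
python3 - <<'E'
from h import *
import pickle
t,s=pickle.load(open('ts.pkl','rb'));w1=pickle.load(open('w1.pkl','rb'));w2=pickle.load(open('w2.pkl','rb'))
F={'face':(66,{'t':(302.1,148.2),'s':(251.9,166.7),'1':(397.1,116.3),'2':(386.9,236.2)}),
'chuck':(90,{'t':(348.3,147.7),'s':(271,124.8),'1':(393.5,188.5)}),
'endm':(86,{'t':(395.8,150.2),'s':(288.1,99.5),'1':(384.6,250.4)}),
'ball':(90,{'t':(445,149.8),'s':(303.3,72.9),'1':(377.9,307.1)}),
'ring':(60,{'t':(440,155.7),'1':(373.3,293.8)})}
K={'t':t,'s':s,'1':w1,'2':w2}
for n,(h,d) in F.items():
    p=tri([(K[k]['o'],ray(K[k],*q)) for k,q in d.items()])
    print(n,p.round(4),{k:(np.round(onz(K[k],*q,.085+h/1000)[:2],4).tolist(),np.round(proj(K[k],p)-q,1).tolist()) for k,q in d.items()})
# bore triangulation, blobs in t and w1
B=[((247.2,252.3),(255,27)),((289.1,250.5),(260,94)),((331.3,248.5),(264,151)),((373.6,246.8),(269,204))]
for a,b in B: print('bore',tri([(t['o'],ray(t,*a)),(w1['o'],ray(w1,*b))]).round(4), onz(w1,*b,.085).round(4))
# setup rack edge lines from w1 & top crops (left edge of black blocks)
for c,a,b in [(w1,(355,84),(341.5,291)),(t,(286.5,160),(455,172))]:
    A,Bq=onz(c,*a,.085),onz(c,*b,.085); d=A-Bq; print('yaw',np.arctan2(-d[0],d[1]),A,Bq)
E
```

```text
face [0.636  0.0234 0.1512] {'t': ([0.6356, 0.023], [-0.2, -0.3]), 's': ([0.6357, 0.0235], [-0.2, -0.2]), '1': ([0.6363, 0.0241], [-0.3, 0.7]), '2': ([0.6365, 0.0226], [-0.4, -0.5])}
chuck [ 0.6315 -0.0521  0.1712] {'t': ([0.6282, -0.0522], [-0.1, -1.3]), 's': ([0.6298, -0.0481], [-0.0, 0.1]), '1': ([0.6324, -0.0511], [-1.8, 0.2])}
endm [ 0.6287 -0.1278  0.1658] {'t': ([0.6249, -0.1265], [0.3, -1.3]), 's': ([0.6265, -0.1211], [0.1, -0.0]), '1': ([0.6293, -0.1261], [-1.6, -0.6])}
ball [ 0.6262 -0.2035  0.1692] {'t': ([0.6238, -0.2015], [0.2, -0.4]), 's': ([0.6232, -0.1948], [-0.2, -0.2]), '1': ([0.6257, -0.2001], [-0.7, -0.5])}
ring [ 0.6253 -0.2024  0.1428] {'t': ([0.6234, -0.2015], [0.1, -0.7]), '1': ([0.626, -0.2014], [-0.9, -0.3])}
bore [0.4687 0.1315 0.0641] [0.4729 0.1278 0.085 ]
bore [0.4719 0.053  0.0654] [0.4755 0.0516 0.085 ]
bore [ 0.4754 -0.0229  0.0709] [ 0.4776 -0.0209  0.085 ]
bore [ 0.4794 -0.0986  0.0737] [ 0.4817 -0.0958  0.085 ]
yaw -0.02386536503923181 [0.59724107 0.06456104 0.085     ] [ 0.59005128 -0.23664603  0.085     ]
yaw -0.07799038288207079 [0.63484108 0.05850849 0.085     ] [ 0.61129403 -0.24280159  0.085     ]
```

Emit:
jog_arm(
  deltas="0.863 -0.631 -0.5 0 0 0;0.863 -0.631 -0.5 0 0 0;0.863 -0.631 -0.5 0 0 0;0.863 -0.631 -0.5 0 0 0;0.863 -0.631 -0.5 0 0 0;0 0 -1 0 0 0;0 0 -1 0 0 0;0 0 -1 0 0 0;0 0 -1 0 0 0;0 0 -1 0 0 0;0 0 0 0 0 0",
)

```text
time: 7.22
eef_pos: [0.6336, 0.0239, 0.1967]
tcp_rot: [0.704, 0.71, -0.001, -0.002]
contact_force: [-0.1, 0.4, -0.4]
opening: 0.997
finger_force: 0.0
```

```bash
python3 - <<'E'
from h import *
c=cam('wrist');cv2.imwrite('pics/w3.png',c['color']);print(c['o'],get_state()['eef_pos'],proj(c,(.635,.0235,.151)))
E
```

```text
[0.63387396 0.0936736  0.32133399] [0.63449671 0.0237479  0.19840897] [318.04791625 235.72026125]
```

View pics/w3.png

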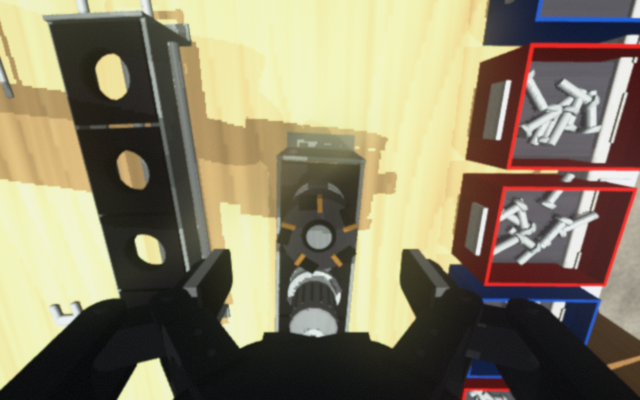

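The face-mill disc is at (319,236), predicted at (318,236), and it is centred between the fingers. Next I descend and grasp.

Emit:
jog_arm(
  deltas="0.05 0 -0.8 0 0 0;0 0 -0.8 0 0 0;0 0 -0.8 0 0 0;0 0 -0.8 0 0 0;0 0 0 0 0 0",
)

```text
time: 7.9
eef_pos: [0.6346, 0.0237, 0.133]
tcp_rot: [0.704, 0.71, -0.001, -0.002]
contact_force: [-0.1, 0.6, 0.8]
opening: 1.002
finger_force: 0.0
```

Emit:
jog_arm(
  deltas="0 0 0 0 0 0;0 0 0 0 0 0;0 0 0 0 0 0;0 0 0 0 0 0;0 0 0 0 0 0;0 0 0 0 0 0;0 0 0 0 0 0;0 0 0 0 0 0",
  gripper=0,
  squeeze=70,
)

```text
time: 8.9
eef_pos: [0.6358, 0.0235, 0.137]
tcp_rot: [0.704, 0.71, -0.0, -0.0]
contact_force: [-5.4, -0.5, 5.8]
opening: 0.566
finger_force: 72.7
```

Emit:
jog_arm(
  deltas="0 0 0.3 0 0 0;0 0 0.7 0 0 0;0 0 1 0 0 0;0 0 1 0 0 0;0 0 1 0 0 0;0 0 1 0 0 0;0 0 1 0 0 0;0 0 1 0 0 0;0 0 1 0 0 0;0 0 0.3 0 0 0;0 0 0 0 0 0",
)

```text
time: 10.28
eef_pos: [0.6361, 0.0236, 0.3019]
tcp_rot: [0.704, 0.71, 0.0, 0.0]
contact_force: [0.5, 0.2, -7.7]
opening: 0.569
finger_force: 73.7
```

Emit:
jog_arm(
  deltas="-0.5 0.3 0 0 0 0;-0.9 0.56 0 0 0 0;-0.95 0.6 0 0 0 0;-0.95 0.6 0 0 0 0;-0.95 0.6 0 0 0 0;-0.95 0.6 0 0 0 0;-0.95 0.6 0 0 0 0;-0.95 0.6 0 0 0 0;-0.9 0.5 0 0 0 0;-0.25 0.175 0 0 0 0;0 0 0 0 0 0;0 0 0 0 0 0",
)

```text
time: 11.78
eef_pos: [0.4715, 0.126, 0.3016]
tcp_rot: [0.704, 0.71, 0.0, 0.0]
contact_force: [-0.7, 0.3, -7.4]
opening: 0.569
finger_force: 74.2
```

```bash
python3 - <<'E'
from m import *
s=get_state();e=s['eef_pos'];c=cam('wrist');t=cam('top');sd=cam('side');print(s['time'],e,s['contact_force'],s['tcp_rot'])
for p in [(.4692,.1262,.085),(.4729,.0513,.085),(.4765,-.0237,.085)]:print(bore(c,p),proj(c,p))
for n,i in [('wrist',c),('side',sd)]: print(n,proj(i,e+[0,0,.016]),proj(i,(.4706,.1262,.085)))
cv2.imwrite('pics/w4.png',np.hstack([cv2.resize(c['color'],None,fx=.75,fy=.75),np.pad(sd['color'][30:330,230:430],((0,0),(0,0),(0,0)))]))
E
```

```text
11.775 [0.47148042 0.12599232 0.30164598] [-0.71569195  0.30677985 -7.38183634] [7.04422290e-01 7.09781042e-01 1.10960141e-04 3.13171742e-04]
[467.1 127.   38.4 458.1 132.1  55.3  84.9] [313.76885712 181.66060504]
[473.9  47.5  20.9 474.1  44.   11.6  51.8] [316.28808766 238.32503557]
[473.4 -25.1  26.  473.2 -25.   50.8  51.6] [318.46763804 289.06918242]
wrist [315.33295983 289.09547258] [314.90997023 181.66918049]
side [350.77748507 147.36187823] [342.08893378 275.01559089]
```

View pics/w4.png

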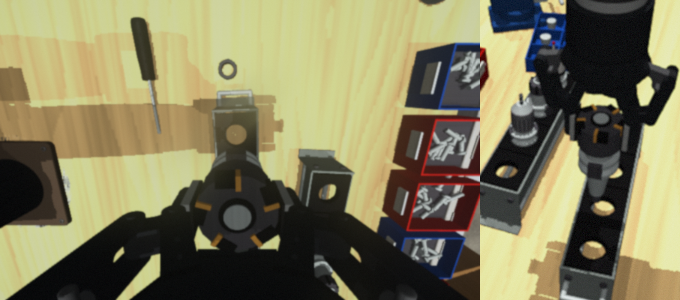

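The tool hangs upright, with its disc at (316,289). The target bore is at (313,179), predicted at (315,182). Now I lower it.

Emit:
jog_arm(
  deltas="-0.05 0 -0.5 0 0 0;0 0 -0.9 0 0 0;0 0 -0.95 0 0 0;0 0 -0.95 0 0 0;0 0 -0.95 0 0 0;0 0 -0.95 0 0 0;0 0 -0.95 0 0 0;0 0 -0.7 0 0 0;0 0 -0.4 0 0 0;0 0 0 0 0 0",
)

```text
time: 13.18
eef_pos: [0.4697, 0.1263, 0.1559]
tcp_rot: [0.704, 0.71, -0.0, -0.0]
contact_force: [-0.5, -0.1, -7.4]
opening: 0.567
finger_force: 74.3
```

Emit:
jog_arm(
  deltas="0 0 -0.25 0 0 0;0 0 -0.25 0 0 0;0 0 -0.1 0 0 0;0 0 0 0 0 0",
)

```text
time: 13.68
eef_pos: [0.4698, 0.1263, 0.1444]
tcp_rot: [0.704, 0.71, -0.0, -0.0]
contact_force: [-0.3, -0.3, -8.2]
opening: 0.563
finger_force: 74.3
```

Emit:
jog_arm(
  deltas="0 0 -0.2 0 0 0;0 0 -0.1 0 0 0;0 0 0 0 0 0",
)

```text
time: 14.05
eef_pos: [0.4698, 0.1263, 0.1382]
tcp_rot: [0.704, 0.71, -0.0, -0.0]
contact_force: [-0.2, -0.6, -7.3]
opening: 0.565
finger_force: 74.3
```

Emit:
jog_arm(
  deltas="0 0 -0.05 0 0 0;0 0 0 0 0 0",
)

```text
time: 14.3
eef_pos: [0.47, 0.1263, 0.1375]
tcp_rot: [0.704, 0.71, -0.0, -0.0]
contact_force: [-0.4, -0.5, -8.6]
opening: 0.567
finger_force: 74.3
```

Emit:
jog_arm(
  deltas="0 0 -0.05 0 0 0;0 0 0 0 0 0",
)

```text
time: 14.55
eef_pos: [0.4702, 0.1263, 0.137]
tcp_rot: [0.704, 0.71, 0.0, 0.0]
contact_force: [-1.0, 0.4, -5.4]
opening: 0.564
finger_force: 74.5
```

Emit:
jog_arm(
  deltas="0 0 -0.05 0 0 0;0 0 0 0 0 0",
)

```text
time: 14.8
eef_pos: [0.4703, 0.1264, 0.137]
tcp_rot: [0.704, 0.71, -0.0, 0.0]
contact_force: [-4.8, -0.4, 3.9]
opening: 0.569
finger_force: 74.8
```

Emit:
jog_arm(
  deltas="0 0 -0.05 0 0 0;0 0 0 0 0 0",
)

```text
time: 15.05
eef_pos: [0.4703, 0.1263, 0.1369]
tcp_rot: [0.704, 0.71, -0.0, -0.0]
contact_force: [-9.3, -1.8, 7.1]
opening: 0.565
finger_force: 75.4
```

Emit:
jog_arm(
  deltas="0 0 0 0 0 0;0 0 0 0 0 0;0 0 0 0 0 0;0 0 0 0 0 0;0 0 0 0 0 0;0 0 0 0 0 0",
  gripper=1,
)

```text
time: 15.8
eef_pos: [0.47, 0.1263, 0.1345]
tcp_rot: [0.704, 0.71, -0.0, -0.0]
contact_force: [0.5, 0.0, -0.8]
opening: 1.0
finger_force: 0.0
```

Emit:
jog_arm(
  deltas="0 0 0.5 0 0 0;0 0 1 0 0 0;0 0 1 0 0 0;0 0 1 0 0 0;0 0 1 0 0 0;0 0 1 0 0 0;0 0 1 0 0 0;0 0 1 0 0 0;0.9 -0.988 0 0 0 0;0.9 -0.988 0 0 0 0;0.9 -0.988 0 0 0 0;0.9 -0.988 0 0 0 0;0.9 -0.988 0 0 0 0;0.9 -0.988 0 0 0 0;0.9 -0.988 0 0 0 0;0.9 -0.988 0 0 0 0;0.9 -0.988 0 0 0 0;0 0 0 0 0 0;0 0 0 0 0 0",
)

```text
time: 18.18
eef_pos: [0.6318, -0.0515, 0.2841]
tcp_rot: [0.704, 0.71, -0.0, -0.001]
contact_force: [-0.1, 0.7, 0.3]
opening: 1.001
finger_force: 0.0
```

```bash
cat > look.py <<'E'
from h import *
import sys
x,y,h=map(float,sys.argv[2:5])
s=get_state();c=cam('wrist');sd=cam('side');t=cam('top');print(s['time'],s['eef_pos'],s['opening'],'pred',proj(c,(x,y,.085+h)),proj(sd,(x,y,.085+h)))
f=cv2.resize(c['color'],None,fx=.75,fy=.75)
cv2.imwrite(sys.argv[1],np.hstack([f,sd['color'][60:360,220:420]]))
E
python3 look.py pics/w5.png .632 -.0514 .09
```

```text
18.175 [ 0.63179239 -0.05153673  0.28413757] 1.0010668253590271 pred [316.03103248 206.91546197] [270.34874027 123.20677373]
```

View pics/w5.png

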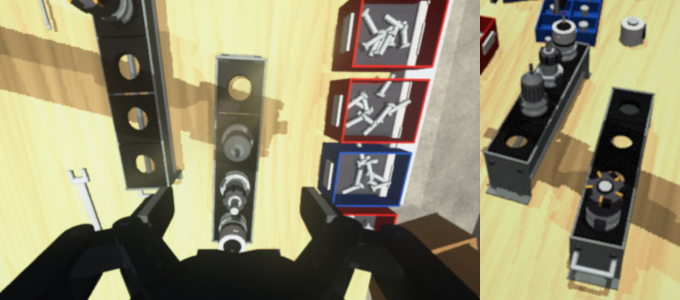

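The side view shows the face mill seated upright in the leftmost pocket at about (605,190). The chuck's drill tip is at (316,208), predicted at (316,207). Next I grasp the chuck.

Emit:
jog_arm(
  deltas="0 0 -0.93 0 0 0;0 0 -0.93 0 0 0;0 0 -0.93 0 0 0;0 0 -0.93 0 0 0;0 0 -0.93 0 0 0;0 0 -0.93 0 0 0;0 0 -0.93 0 0 0;0 0 -0.93 0 0 0;0 0 0 0 0 0",
)

```text
time: 19.45
eef_pos: [0.6307, -0.0512, 0.1332]
tcp_rot: [0.704, 0.71, -0.001, -0.002]
contact_force: [0.7, 0.3, -1.3]
opening: 0.999
finger_force: 0.0
```

Emit:
jog_arm(
  deltas="0 0 0 0 0 0;0 0 0 0 0 0;0 0 0 0 0 0;0 0 0 0 0 0;0 0 0 0 0 0;0 0 0 0 0 0;0 0 0 0 0 0;0 0 0 0 0 0",
  gripper=0,
)

```text
time: 20.45
eef_pos: [0.6323, -0.0517, 0.1371]
tcp_rot: [0.704, 0.71, 0.0, 0.0]
contact_force: [-3.2, 0.4, 4.8]
opening: 0.401
finger_force: 70.1
```

Emit:
jog_arm(
  deltas="0 0 0.3 0 0 0;0 0 0.7 0 0 0;0 0 1 0 0 0;0 0 1 0 0 0;0 0 1 0 0 0;0 0 1 0 0 0;0 0 1 0 0 0;0 0 1 0 0 0;0 0 1 0 0 0;0 0 0.3 0 0 0;0 0 0 0 0 0;0 0 0 0 0 0",
)

```text
time: 21.95
eef_pos: [0.6314, -0.0514, 0.3003]
tcp_rot: [0.704, 0.71, -0.001, -0.001]
contact_force: [-0.9, 0.9, -6.3]
opening: 0.405
finger_force: 70.4
```

Emit:
jog_arm(
  deltas="-0.5 0.3 0 0 0 0;-0.9 0.56 0 0 0 0;-0.93 0.6 0 0 0 0;-0.93 0.6 0 0 0 0;-0.93 0.6 0 0 0 0;-0.93 0.6 0 0 0 0;-0.93 0.6 0 0 0 0;-0.93 0.6 0 0 0 0;-0.7 0.5 0 0 0 0;-0.205 0.175 0 0 0 0;0 0 0 0 0 0;0 0 0 0 0 0",
)

```text
time: 23.45
eef_pos: [0.4747, 0.0509, 0.3018]
tcp_rot: [0.704, 0.71, 0.0, 0.0]
contact_force: [0.6, -0.4, -7.2]
opening: 0.398
finger_force: 70.7
```

Emit:
jog_arm(
  deltas="0 0 -0.5 0 0 0;0 0 -0.9 0 0 0;0 0 -0.95 0 0 0;0 0 -0.95 0 0 0;0 0 -0.95 0 0 0;0 0 -0.95 0 0 0;0 0 -0.95 0 0 0;0 0 -0.7 0 0 0;0 0 -0.4 0 0 0;0 0 0 0 0 0",
)

```text
time: 24.7
eef_pos: [0.4739, 0.0512, 0.156]
tcp_rot: [0.704, 0.71, -0.0, -0.001]
contact_force: [0.1, -0.4, -6.7]
opening: 0.402
finger_force: 70.7
```

Emit:
jog_arm(
  deltas="0 0 -0.25 0 0 0;0 0 -0.25 0 0 0;0 0 -0.2 0 0 0;0 0 -0.1 0 0 0;0 0 0 0 0 0",
)

```text
time: 25.32
eef_pos: [0.4742, 0.0512, 0.1406]
tcp_rot: [0.704, 0.71, -0.0, -0.0]
contact_force: [0.3, -0.4, -6.9]
opening: 0.396
finger_force: 70.7
```

Emit:
jog_arm(
  deltas="0 0 -0.1 0 0 0;0 0 -0.05 0 0 0;0 0 0 0 0 0",
)

```text
time: 25.7
eef_pos: [0.4742, 0.0512, 0.1376]
tcp_rot: [0.704, 0.71, -0.0, -0.0]
contact_force: [0.0, 0.3, -6.3]
opening: 0.397
finger_force: 70.7
```

Emit:
jog_arm(
  deltas="0 0 -0.05 0 0 0;0 0 0 0 0 0",
)

```text
time: 25.95
eef_pos: [0.4744, 0.0512, 0.1371]
tcp_rot: [0.704, 0.71, 0.0, 0.0]
contact_force: [-0.7, 0.2, -3.4]
opening: 0.397
finger_force: 71.1
```

Emit:
jog_arm(
  deltas="0 0 -0.05 0 0 0;0 0 0 0 0 0",
)

```text
time: 26.2
eef_pos: [0.4745, 0.0512, 0.137]
tcp_rot: [0.704, 0.71, -0.0, -0.0]
contact_force: [-5.9, -0.0, 5.7]
opening: 0.4
finger_force: 71.5
```

Seated. Release, then go to the end mill.

Emit:
jog_arm(
  deltas="0 0 -0.03 0 0 0;0 0 0 0 0 0;0 0 0 0 0 0;0 0 0 0 0 0;0 0 0 0 0 0;0 0 0 0 0 0;0 0 0 0 0 0",
  gripper=1,
)

```text
time: 27.08
eef_pos: [0.4743, 0.0512, 0.1351]
tcp_rot: [0.704, 0.71, -0.0, -0.0]
contact_force: [-0.5, 0.1, 0.2]
opening: 1.0
finger_force: 0.0
```

Emit:
jog_arm(
  deltas="0 0 0.5 0 0 0;0 0 1 0 0 0;0 0 1 0 0 0;0 0 1 0 0 0;0 0 1 0 0 0;0 0 1 0 0 0;0 0 1 0 0 0;0 0 1 0 0 0;0.861 -0.987 0 0 0 0;0.861 -0.987 0 0 0 0;0.861 -0.987 0 0 0 0;0.861 -0.987 0 0 0 0;0.861 -0.987 0 0 0 0;0.861 -0.987 0 0 0 0;0.861 -0.987 0 0 0 0;0.861 -0.987 0 0 0 0;0.861 -0.987 0 0 0 0;0 0 0 0 0 0;0 0 0 0 0 0",
)

```text
time: 29.45
eef_pos: [0.6289, -0.126, 0.2853]
tcp_rot: [0.704, 0.71, 0.0, -0.0]
contact_force: [-0.1, -0.3, -0.5]
opening: 0.999
finger_force: 0.0
```

```bash
python3 look.py pics/w6.png .629 -.1264 .086
```

```text
29.45 [ 0.62889443 -0.12603662  0.28532781] 0.9994319903105179 pred [315.79083197 205.73081879] [287.65004801  97.36024188]
```

View pics/w6.png

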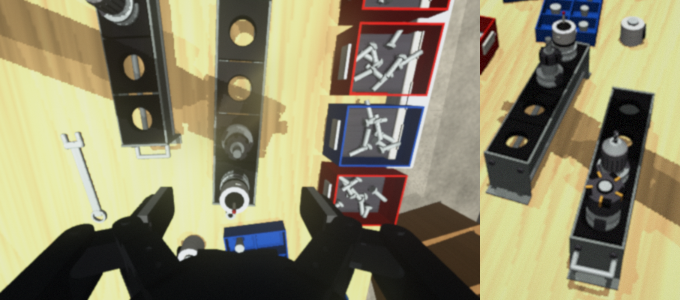

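The chuck is seated in pocket 2 at about (616,150). The end-mill tip is at (317,205), as predicted. Next I grasp it.

Emit:
jog_arm(
  deltas="0 0 -0.94 0 0 0;0 0 -0.94 0 0 0;0 0 -0.94 0 0 0;0 0 -0.94 0 0 0;0 0 -0.94 0 0 0;0 0 -0.94 0 0 0;0 0 -0.94 0 0 0;0 0 -0.94 0 0 0;0 0 0 0 0 0",
)

```text
time: 30.72
eef_pos: [0.628, -0.126, 0.1321]
tcp_rot: [0.704, 0.71, -0.001, -0.002]
contact_force: [0.1, 0.4, -0.4]
opening: 0.999
finger_force: 0.0
```

Emit:
jog_arm(
  deltas="0 0 0 0 0 0;0 0 0 0 0 0;0 0 0 0 0 0;0 0 0 0 0 0;0 0 0 0 0 0;0 0 0 0 0 0;0 0 0 0 0 0;0 0 0 0 0 0",
  gripper=0,
)

```text
time: 31.72
eef_pos: [0.6295, -0.1267, 0.136]
tcp_rot: [0.704, 0.71, 0.0, 0.0]
contact_force: [-2.8, -0.1, 5.2]
opening: 0.378
finger_force: 69.2
```

Emit:
jog_arm(
  deltas="0 0 0.3 0 0 0;0 0 0.7 0 0 0;0 0 1 0 0 0;0 0 1 0 0 0;0 0 1 0 0 0;0 0 1 0 0 0;0 0 1 0 0 0;0 0 1 0 0 0;0 0 1 0 0 0;0 0 0.3 0 0 0;0 0 0 0 0 0;0 0 0 0 0 0",
)

```text
time: 33.22
eef_pos: [0.6288, -0.1263, 0.2993]
tcp_rot: [0.704, 0.71, -0.0, -0.001]
contact_force: [-0.9, -0.2, -4.3]
opening: 0.374
finger_force: 69.8
```

Emit:
jog_arm(
  deltas="-0.5 0.3 0 0 0 0;-0.9 0.56 0 0 0 0;-0.9 0.6 0 0 0 0;-0.9 0.6 0 0 0 0;-0.9 0.6 0 0 0 0;-0.9 0.6 0 0 0 0;-0.9 0.6 0 0 0 0;-0.9 0.6 0 0 0 0;-0.6 0.5 0 0 0 0;-0.165 0.175 0 0 0 0;0 0 0 0 0 0;0 0 0 0 0 0",
)

```text
time: 34.72
eef_pos: [0.4784, -0.0241, 0.3008]
tcp_rot: [0.704, 0.71, 0.0, 0.0]
contact_force: [0.1, -0.0, -4.0]
opening: 0.371
finger_force: 69.9
```

Emit:
jog_arm(
  deltas="0 0 -0.5 0 0 0;0 0 -0.9 0 0 0;0 0 -0.95 0 0 0;0 0 -0.95 0 0 0;0 0 -0.95 0 0 0;0 0 -0.95 0 0 0;0 0 -0.95 0 0 0;0 0 -0.7 0 0 0;0 0 -0.4 0 0 0;0 0 0 0 0 0",
)

```text
time: 35.98
eef_pos: [0.4776, -0.0237, 0.155]
tcp_rot: [0.704, 0.71, -0.0, -0.001]
contact_force: [0.0, 0.7, -2.8]
opening: 0.378
finger_force: 70.0
```

Emit:
jog_arm(
  deltas="0 0 -0.25 0 0 0;0 0 -0.25 0 0 0;0 0 -0.2 0 0 0;0 0 -0.1 0 0 0;0 0 0 0 0 0",
)

```text
time: 36.6
eef_pos: [0.4779, -0.0237, 0.1396]
tcp_rot: [0.704, 0.71, -0.0, -0.0]
contact_force: [0.1, -0.2, -4.2]
opening: 0.378
finger_force: 70.0
```

Emit:
jog_arm(
  deltas="0 0 -0.1 0 0 0;0 0 -0.05 0 0 0;0 0 0 0 0 0",
)

```text
time: 36.98
eef_pos: [0.4779, -0.0238, 0.1367]
tcp_rot: [0.704, 0.71, -0.0, -0.0]
contact_force: [0.1, 0.2, -3.8]
opening: 0.377
finger_force: 70.0
```

Emit:
jog_arm(
  deltas="0 0 -0.05 0 0 0;0 0 0 0 0 0",
)

```text
time: 37.22
eef_pos: [0.4781, -0.0239, 0.1361]
tcp_rot: [0.704, 0.71, 0.0, 0.0]
contact_force: [-0.2, -0.5, -1.8]
opening: 0.372
finger_force: 70.3
```

Emit:
jog_arm(
  deltas="0 0 -0.05 0 0 0;0 0 0 0 0 0",
)

```text
time: 37.48
eef_pos: [0.4782, -0.0239, 0.136]
tcp_rot: [0.704, 0.71, -0.0, -0.0]
contact_force: [-4.1, 0.8, 5.2]
opening: 0.373
finger_force: 70.8
```

Emit:
jog_arm(
  deltas="0 0 -0.03 0 0 0;0 0 0 0 0 0;0 0 0 0 0 0;0 0 0 0 0 0;0 0 0 0 0 0;0 0 0 0 0 0;0 0 0 0 0 0",
  gripper=1,
)

```text
time: 38.35
eef_pos: [0.478, -0.0238, 0.1341]
tcp_rot: [0.704, 0.71, 0.0, -0.0]
contact_force: [-0.7, 0.2, -0.6]
opening: 0.998
finger_force: 0.0
```

Emit:
jog_arm(
  deltas="0 0 0.5 0 0 0;0 0 1 0 0 0;0 0 1 0 0 0;0 0 1 0 0 0;0 0 1 0 0 0;0 0 1 0 0 0;0 0 1 0 0 0;0 0 1 0 0 0;0.822 -0.988 0 0 0 0;0.822 -0.988 0 0 0 0;0.822 -0.988 0 0 0 0;0.822 -0.988 0 0 0 0;0.822 -0.988 0 0 0 0;0.822 -0.988 0 0 0 0;0.822 -0.988 0 0 0 0;0.822 -0.988 0 0 0 0;0.822 -0.988 0 0 0 0;0 0 0 0 0 0;0 0 0 0 0 0",
)

```text
time: 40.72
eef_pos: [0.6256, -0.2012, 0.2843]
tcp_rot: [0.704, 0.71, 0.0, -0.0]
contact_force: [-0.3, -0.2, 0.3]
opening: 0.999
finger_force: 0.0
```

```bash
python3 look.py pics/w7.png .6255 -.2017 .09
```

```text
40.725 [ 0.62560113 -0.20115552  0.28434517] 0.9989590087760464 pred [315.56765059 207.55183231] [303.20278745  70.4973377 ]
```

View pics/w7.png

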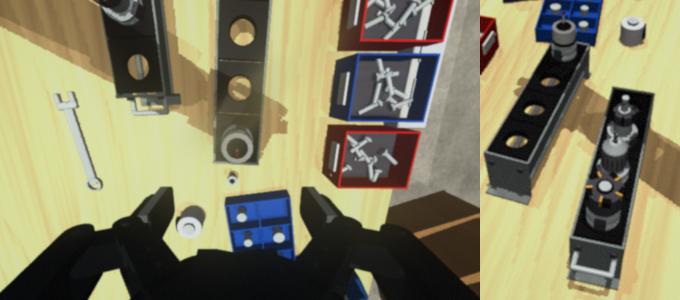

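The end mill is seated in pocket 3 at about (624,112). The probe's ring is centred at about (317,197), in line with the fingers. Next I grasp it.

Emit:
jog_arm(
  deltas="0 0 -0.93 0 0 0;0 0 -0.93 0 0 0;0 0 -0.93 0 0 0;0 0 -0.93 0 0 0;0 0 -0.93 0 0 0;0 0 -0.93 0 0 0;0 0 -0.93 0 0 0;0 0 -0.93 0 0 0;0 0 0 0 0 0",
)

```text
time: 42.0
eef_pos: [0.6247, -0.2011, 0.1327]
tcp_rot: [0.704, 0.71, -0.001, -0.002]
contact_force: [0.2, 0.4, 0.2]
opening: 0.999
finger_force: 0.0
```

Emit:
jog_arm(
  deltas="0 0 0 0 0 0;0 0 0 0 0 0;0 0 0 0 0 0;0 0 0 0 0 0;0 0 0 0 0 0;0 0 0 0 0 0;0 0 0 0 0 0;0 0 0 0 0 0",
  gripper=0,
)

```text
time: 43.0
eef_pos: [0.6264, -0.202, 0.1369]
tcp_rot: [0.704, 0.71, 0.0, 0.001]
contact_force: [-3.3, 0.3, 4.9]
opening: 0.47
finger_force: 71.2
```

Emit:
jog_arm(
  deltas="0 0 0.3 0 0 0;0 0 0.7 0 0 0;0 0 1 0 0 0;0 0 1 0 0 0;0 0 1 0 0 0;0 0 1 0 0 0;0 0 1 0 0 0;0 0 1 0 0 0;0 0 1 0 0 0;0 0 0.3 0 0 0;0 0 0 0 0 0;0 0 0 0 0 0",
)

```text
time: 44.5
eef_pos: [0.6255, -0.2014, 0.2999]
tcp_rot: [0.704, 0.71, -0.0, -0.001]
contact_force: [0.4, -0.0, -4.8]
opening: 0.47
finger_force: 71.1
```

Emit:
jog_arm(
  deltas="-0.5 0.3 0 0 0 0;-0.9 0.56 0 0 0 0;-0.85 0.6 0 0 0 0;-0.85 0.6 0 0 0 0;-0.85 0.6 0 0 0 0;-0.85 0.6 0 0 0 0;-0.85 0.6 0 0 0 0;-0.85 0.6 0 0 0 0;-0.55 0.5 0 0 0 0;-0.155 0.175 0 0 0 0;0 0 0 0 0 0;0 0 0 0 0 0",
)

```text
time: 46.0
eef_pos: [0.4822, -0.0992, 0.3014]
tcp_rot: [0.704, 0.71, -0.0, 0.0]
contact_force: [0.0, -0.7, -4.2]
opening: 0.472
finger_force: 71.3
```

Emit:
jog_arm(
  deltas="0 0 -0.5 0 0 0;0 0 -0.9 0 0 0;0 0 -0.95 0 0 0;0 0 -0.95 0 0 0;0 0 -0.95 0 0 0;0 0 -0.95 0 0 0;0 0 -0.95 0 0 0;0 0 -0.7 0 0 0;0 0 -0.4 0 0 0;0 0 0 0 0 0",
)

```text
time: 47.25
eef_pos: [0.4816, -0.0988, 0.1557]
tcp_rot: [0.704, 0.71, -0.0, -0.001]
contact_force: [-0.4, 0.6, -2.8]
opening: 0.472
finger_force: 71.3
```

Emit:
jog_arm(
  deltas="0 0 -0.25 0 0 0;0 0 -0.25 0 0 0;0 0 -0.2 0 0 0;0 0 -0.1 0 0 0;0 0 0 0 0 0",
)

```text
time: 47.88
eef_pos: [0.4817, -0.0989, 0.1401]
tcp_rot: [0.704, 0.71, -0.0, -0.0]
contact_force: [0.3, 0.4, -3.5]
opening: 0.467
finger_force: 71.3
```

Emit:
jog_arm(
  deltas="0 0 -0.1 0 0 0;0 0 -0.05 0 0 0;0 0 0 0 0 0",
)

```text
time: 48.25
eef_pos: [0.4818, -0.0989, 0.1372]
tcp_rot: [0.704, 0.71, -0.0, -0.0]
contact_force: [-0.1, -0.2, -3.8]
opening: 0.469
finger_force: 71.3
```

Emit:
jog_arm(
  deltas="0 0 -0.05 0 0 0;0 0 0 0 0 0",
)

```text
time: 48.5
eef_pos: [0.4819, -0.099, 0.1369]
tcp_rot: [0.704, 0.71, -0.0, 0.0]
contact_force: [-1.4, 0.2, 1.0]
opening: 0.471
finger_force: 71.6
```

Emit:
jog_arm(
  deltas="0 0 -0.05 0 0 0;0 0 0 0 0 0",
)

```text
time: 48.75
eef_pos: [0.482, -0.099, 0.1369]
tcp_rot: [0.704, 0.71, -0.0, -0.0]
contact_force: [-5.3, 1.5, 5.2]
opening: 0.467
finger_force: 72.2
```

Emit:
jog_arm(
  deltas="0 0 0 0 0 0;0 0 0 0 0 0;0 0 0 0 0 0;0 0 0 0 0 0;0 0 0 0 0 0;0 0 0 0 0 0",
  gripper=1,
)

```text
time: 49.5
eef_pos: [0.4818, -0.0989, 0.1353]
tcp_rot: [0.704, 0.71, 0.0, -0.0]
contact_force: [0.1, -0.3, -0.0]
opening: 0.998
finger_force: 0.0
```

Emit:
jog_arm(
  deltas="0 0 0.5 0 0 0;0 0 1 0 0 0;0 0 1 0 0 0;0 0 1 0 0 0;0 0 1 0 0 0;0 0 1 0 0 0;0 0 1 0 0 0;0 0 1 0 0 0;0 0 1 0 0 0;0.7 -0.7 0 0 0 0;0.7 -0.7 0 0 0 0;0.7 -0.7 0 0 0 0;0.7 -0.7 0 0 0 0;0.7 -0.7 0 0 0 0;0.7 -0.7 0 0 0 0;0 0 0 0 0 0;0 0 0 0 0 0;0 0 0 0 0 0",
)

```text
time: 51.75
eef_pos: [0.5654, -0.1824, 0.3056]
tcp_rot: [0.704, 0.71, 0.0, 0.0]
contact_force: [-0.2, -0.2, -0.4]
opening: 0.997
finger_force: 0.0
```

```bash
python3 - <<'E'
from h import *
t=cam('top');s=cam('side');s2=get_state();print(s2['time'],s2['contact_force'])
a=cv2.resize(t['color'][150:280,190:420],None,fx=2,fy=2,interpolation=2);b=cv2.resize(s['color'][70:350,290:420],None,fx=2,fy=2,interpolation=2)
a=np.pad(a,((0,b.shape[0]-a.shape[0]),(0,0),(0,0)));cv2.imwrite('pics/fin.png',np.hstack([a,b]))
for n,x,y,h in [('face',.470,.1262,.066),('chuck',.4740,.0513,.09),('end',.4777,-.0237,.086),('probe',.4814,-.0988,.09)]:
    u=proj(t,(x,y,.085+h));v=proj(s,(x,y,.085+h));print(n,((u-[190,150])*2).round(),((v-[290,70])*2+[460,0]).round())
E
```

```text
51.85 [ 0.01538075 -1.49253964  0.26682204]
face [ 91. 199.] [569. 352.]
chuck [180. 193.] [592. 242.]
end [279. 189.] [610. 172.]
probe [379. 184.] [627. 103.]
```

View pics/fin.png

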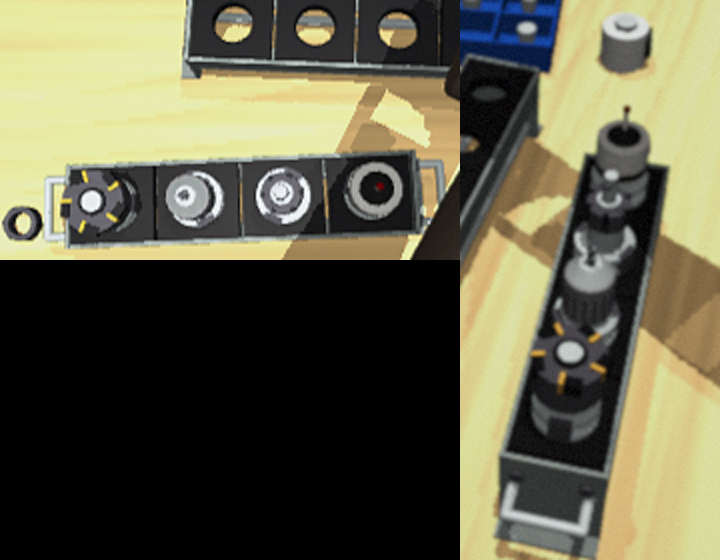

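All four tools stand upright and seated in the carrier, in order. Their tips are at (91,201), (184,196), (281,192) and (379,186) in the top view, within about 2 pixels of the predictions. The gripper is clear of everything.

```bash
python3 -c "
from plant import ctrl;print(ctrl.sign_off())"
```

```text
the job is handed in; nothing more can be done
None
```

I moved all four tools into the carrier rack in the same order (face mill, drill chuck, end mill, probe from the left), each lowered until seated and upright, and handed the job in at about 52 s; the sign-off gave no verdict.

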